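# Hold a photometer's sprung light shutter half open

## Robot

A 6-joint arm with a two-finger parallel gripper is mounted at the origin on the work surface. World frame = base frame: x ahead of the robot, y to its left, z up, the work surface at z = 0. Lengths are in m, angles in rad, forces in N, time in s.
With the tool pointing down it reaches from about 0.3 to 0.75 m from the base axis. Payload 8.5 kg.
Tool frame: the origin (TCP) lies at the very end of the fingers, on their centre line; the grasp point (between the pads) lies 19 mm behind it; z points along the fingers, y is the line along which they close (so a half turn about z gives the same grasp; the last joint's range is limited). The gripper opens to 88 mm and grips with 3 to 60 N. Pads are 18 mm wide; open, the fingers measure 123 mm over their backs; the gripper's body (75 mm by 187 mm) begins 45 mm behind the grasp point.
Start: joints at [0.933, 0.381, 1.297, -0, 1.464, -0.215], TCP at [0.226, 0.502, 0.239] pointing down, gripper open.
Joint ranges: [-3.11, 3.11], [-0.89, 2.33], [0.22, 2.48], [-1.42, 4.56], [0.17, 2.85], [-2.88, 2.88]. Speed limits (rad/s): [2.39, 2.39, 3.14, 3.14, 3.14, 3.14].

## Interface

Orientations are given as a 3x3 rotation matrix whose columns are the frame's x, y, z axes.
In Python, from station import * gives the robot as it stands.
- The arm moves only by the shell command python3 -m pendant 'ROWS' [OPENING] [FORCE]. ROWS is JSON, a list of rows, each a list of 2 entries, a list of its own where there are three numbers: the shift along the tool's x, y, z in cm, then the turn about the tool's z in rad. In form: [[[dx, dy, dz], roll], ...]. A call has 1 to 8 rows; each row is the pose to reach, as a shift and turn from the pose commanded when the call began, along the tool's axes at that moment; what a row does not reach only later rows make up. A row lasts 1/12 s, in which the tool goes at most 41.7 mm and 7.16 degrees, less where a joint would pass 70% of its speed; a pose out of reach is approached as far as the arm can. A call with a gripper value outside its range is refused whole. OPENING is the opening in per cent of the stroke, from 0 (shut) to 100 (fully open), set as the call begins (- or left out, the last holds). The fingers move at their own pace and stop on an object; FORCE is the grip in N (left out, the last holds). Time passes only in rows, so rows that repeat a pose let the fingers close. It gives the time, the measured TCP pose, the force, the opening and the grip force at its end, in the units of the state.
- state(): the state, without advancing time (a new reading comes with each control period).
- grab_frame(name): name is "scene" or "side" or "wrist"; returns a dict with "img" (400x640x3 uint8, red, green, blue), "vertical_fov" (degrees; the focal length in pixels is half the picture's height over the tangent of half this angle, whatever the lens; pixels are square), "cx", "cy" (the principal point, pixels), "rvec" (rotation vector, rad) and "tvec" (3), from world to camera coordinates, as OpenCV has them. Camera axes: x right, y down, z forward; pixel columns grow to the right and rows downward; lengths in m; the calibration is good to about 2 mm. A picture is of the moment at which its call begins. There is no depth.
- close_job(): hands the job in; it is judged then, once.
The state is a dict: "time_s": time; "qpos": joint angles; "dq": joint speeds; "tau": joint torques, N m; "ee_pos": TCP position; "tool_rot": TCP orientation; "contact_force": force on the tool from outside, world axes, zero at the start; "ft_torque": the same for the moment, N m; "opening": opening from 0.0 (shut) to 1.0 (fully open); "gripper_force": force on a finger pad.
Only numpy, scipy, OpenCV 4.12 (cv2) and the standard library are available. Lean on these libraries where they do the work, as an engineer would, in place of code of your own. Each camera call takes 0.05 s, during which the arm holds its last target. There are 200 camera calls.

## Task

The photometer on the bench has two channels, each with a sample well and, on the robot's side of the well, a spring-loaded light shutter with an upright grip fin. See which well holds the tall capped vial (the other holds only a low blanking plug), pull that channel's shutter towards the front to half of its travel, never beyond three quarters, and keep it there against its spring with the fingers for at least three seconds; the program finishes while still holding it half open. Keep the other shutter closed and do not disturb the vial, the plug or the things standing around.

Things in the scene. Friction and masses are not known exactly. Their poses are not given: they have to be found in the camera images.
- reader: two-channel photometer, white box 245 (x) x 260 (y) x 90 mm high (deck), fixed; origin on the bench under its middle (box from -110 to +135 mm in x). -x is its front, towards the robot; +y its left. On the deck at y = +65 mm (left) and -65 mm (right) two channels run along x: a shutter between guide rails (6 mm high, 50 mm apart), behind it the sample well. Flat display between
- shutter_left (a joint): slide of the left (+y) shutter, m: 0 closed, grows to 0.060 fully open (end stop) as it moves along the reader's -x; half travel is 0.030. A spring always pushes it shut: about 3 N at 0, 7.5 N at half, 12 N fully open; it snaps shut when let go. Aluminium plate 70 x 46 x 4 mm with an upright steel fin near its front edge
- shutter_right (a joint): slide of the right (-y) shutter, m: 0 closed, grows to 0.060 fully open (end stop) as it moves along the reader's -x; half travel is 0.030. A spring always pushes it shut: about 3 N at 0, 7.5 N at half, 12 N fully open; it snaps shut when let go. Aluminium plate 70 x 46 x 4 mm with an upright steel fin near its front edge
- fin_left (a point): centre of the left shutter's steel grip fin, moves with it; fin 12 mm along the reader's x (slide direction), 30 mm along y, 35 mm tall, standing on the plate (top 5 mm above the deck). Axes parallel to the reader's. When closed, 60 mm free before and behind it. Half open: the fin's middle is level with the two small raised dark marks on its rails, 30 mm from the closed place
- fin_right (a point): centre of the right shutter's steel grip fin, moves with it; fin 12 mm along the reader's x (slide direction), 30 mm along y, 35 mm tall, standing on the plate (top 5 mm above the deck). Axes parallel to the reader's. When closed, 60 mm free before and behind it. Half open: the fin's middle is level with the two small raised dark marks on its rails, 30 mm from the closed place
- well_left (a point): centre of the mouth, at deck height, of the left channel's round sample well, 105 mm behind (+x of the reader) its closed fin; 31 mm across, 30 mm deep
- well_right (a point): centre of the mouth, at deck height, of the right channel's round sample well, 105 mm behind (+x of the reader) its closed fin; 31 mm across, 30 mm deep
- vial_center (a point): centre (half-way up) of the capped sample vial, 28 mm across, 80 mm tall with a 32 mm cap, upright and loose in one of the two wells, standing 50 mm out of the deck
- plug_center (a point): centre (half-way up) of the blanking plug, a grey pin 28 mm across, 42 mm tall, with a 36 mm flat head, loose in the other well; its top is only 12 mm above the deck
- reagent: bystander: white reagent bottle, 64 mm across, 150 mm tall, origin at its foot
- carton: bystander: small cardboard carton 120 x 70 x 50 mm, origin under its middle
- mouse: bystander: black computer mouse 100 x 58 x 32 mm, origin under its middle
Not all that is in view belongs to the job. There is more than one size of the part that bears vial_center; the job needs the larger.

How it is judged:
By the outcome, as a careful person would: the job done as asked, in the order asked, and still so for the second after the job is handed in, while the arm keeps its last pose, push and grip.
It also fails if it takes over 35 s, if anything falls off the work surface, if the arm or the gripper's body presses on something with over 40 N, if the wrist force passes 120 N, or if a joint passes its speed limit or range.

## Working session

There is one attempt and no reset: what is moved stays moved. The work goes in short steps, Python scripts to look and compute and a shell command to move; the robot and the scene stay as the last step left them, time stands still between calls to the robot, and variables do not carry over. Pictures are saved under pics/ and viewed, at most 10 in all, crops included, and the job is handed in when it is done.

```bash
mkdir -p pics; python3 - <<'E'
from station import *
import cv2,pickle
s=state();print(s)
for n in("scene","side","wrist"):
    f=grab_frame(n);pickle.dump(f,open(f"{n}.pkl","wb"));cv2.imwrite(f"pics/{n}0.png",f["img"][:,:,::-1]);print(n,f["vertical_fov"],f["cx"],f["cy"],f["rvec"],f["tvec"])
E
```

```text
{'time_s': 0.0, 'qpos': array([ 9.32699876e-01,  3.81162389e-01,  1.29827185e+00, -1.03020238e-05,
        1.46354599e+00, -2.15316334e-01]), 'dq': array([ 0.00051875, -0.0005111 ,  0.0001167 , -0.00241839,  0.00040358,
       -0.00115254]), 'tau': array([ 2.37303793e-04, -4.37912893e+01, -2.24558812e+01,  7.13321194e-02,
        3.52406502e-02, -9.52635287e-05]), 'ee_pos': array([0.22550674, 0.50133917, 0.23815206]), 'tool_rot': array([[-9.11952130e-01,  4.10295800e-01, -8.18308360e-04],
       [ 4.10296516e-01,  9.11951486e-01, -1.12064787e-03],
       [ 2.86460410e-04, -1.35772628e-03, -9.99999037e-01]]), 'contact_force': array([-0.36790218,  0.58038156, -0.0783465 ]), 'ft_torque': array([-0.03147002, -0.042981  , -0.02187628]), 'gripper_force': 0.0, 'opening': 0.9968246589511919}
scene 52.203043173767284 319.3611704891021 197.58312785389805 [ 2.13236895  0.85173123 -0.41719313] [-0.42896141 -0.17185497  1.36910782]
side 54.99695745724671 319.4826996549491 200.88567815203095 [ 0.08831391 -2.74800858  1.49475923] [0.60311973 0.12350335 0.94498249]
wrist 63.437055386392494 322.2734832582204 197.68040436910638 [-2.40939405 -1.55739783 -0.24237512] [-0.54975404 -0.04147579  0.39207699]
```

View pics/scene0.png

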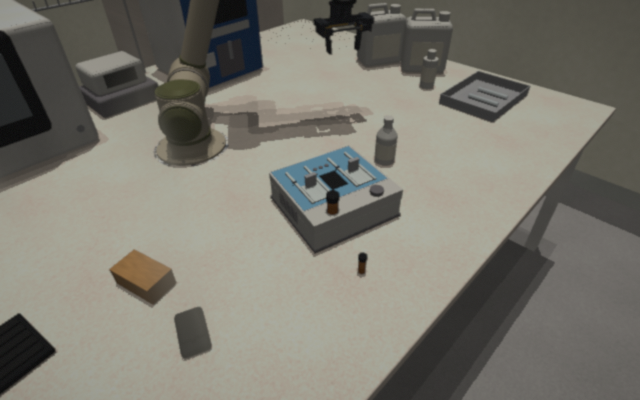

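View pics/side0.png

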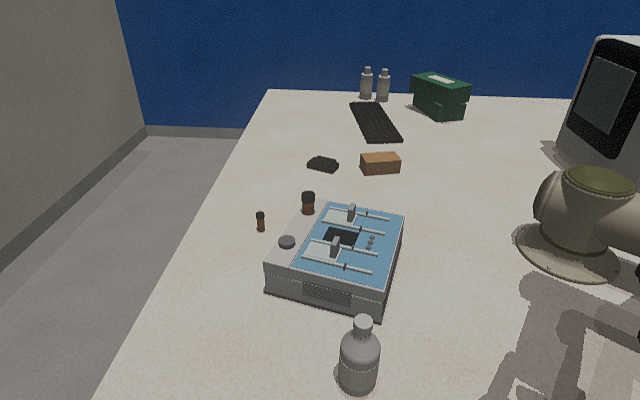

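The vial (scene ~(332,200), side ~(308,203)) stands in the channel away from the bottle, so it is the right (-y) one. The plug is at scene (377,190) and side (287,242). The right fin is at scene ~(310,176) and side ~(351,210). The small vial on the bench is a decoy.

```bash
cat > h.py <<'E'
import cv2,pickle,numpy as np
def ray(f,u,v):
    R=cv2.Rodrigues(np.array(f["rvec"],float))[0];t=np.array(f["tvec"],float)
    F=200/np.tan(np.radians(f["vertical_fov"])/2)
    d=R.T@np.array([(u-f["cx"])/F,(v-f["cy"])/F,1]);return -R.T@t,d
def plane(f,u,v,z):
    c,d=ray(f,u,v);return c+d*(z-c[2])/d[2]
def proj(f,P):
    F=200/np.tan(np.radians(f["vertical_fov"])/2)
    K=np.array([[F,0,f["cx"]],[0,F,f["cy"]],[0,0,1]])
    return cv2.projectPoints(np.array([P],float),np.array(f["rvec"],float),np.array(f["tvec"],float),K,None)[0].ravel()
E
python3 - <<'E'
from h import *
a=pickle.load(open("scene.pkl","rb"));b=pickle.load(open("side.pkl","rb"))
for n,z,p,q in(("finR",.130,(309,173),(352,207)),("finL",.130,(352,158),(335,239)),("vial",.140,(332,194),(308,195)),("plug",.102,(377,189),(287,241))):
    print(n,plane(a,*p,z),plane(b,*q,z))
for n,f,x,y in(("scene",a,260,140),("side",b,255,185)):
    cv2.imwrite(f"pics/{n}c.png",cv2.resize(f["img"][y:y+140,x:x+170,::-1],None,fx=4,fy=4,interpolation=cv2.INTER_CUBIC))
E
```

```text
finR [0.52477479 0.03805523 0.13      ] [0.53109129 0.04152003 0.13      ]
finL [0.56039552 0.16227564 0.13      ] [0.5666067  0.15868726 0.13      ]
vial [0.63167521 0.00666918 0.14      ] [0.63192448 0.01504738 0.14      ]
plug [0.66876343 0.13223848 0.102     ] [0.66582842 0.13771714 0.102     ]
```

View pics/sidec.png

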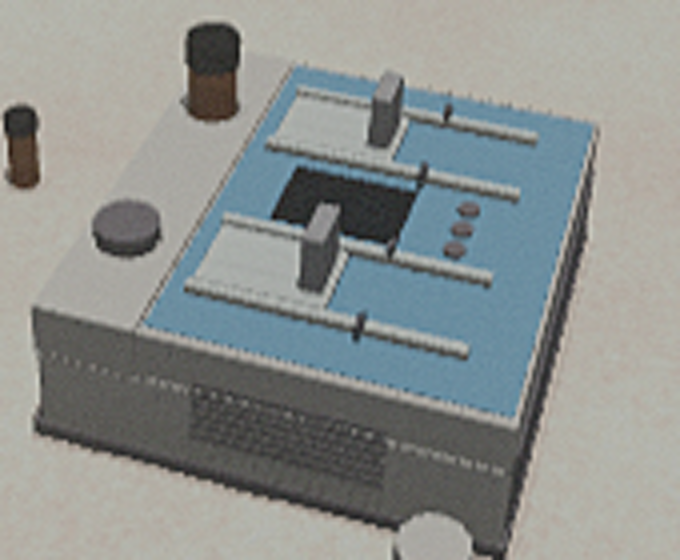

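The crop confirms it: the vial is in the right channel. Its closed fin is at about (0.528, 0.040), and the reader's yaw is about -16.3°. I'll move above it, turning the closing line along the slide.

```bash
python3 -m pendant '[[[-1.5,-0.9,0],0.05],[[-4.5,-2.8,0],0.14],[[-7.5,-4.8,0],0.24],[[-10.5,-6.7,0],0.33],[[-13.5,-8.6,0],0.42],[[-16.5,-10.6,0],0.51],[[-20,-12.7,0],0.61],[[-23.2,-14.8,0],0.72]]' 55
python3 - <<'E'
from station import *
import numpy as np
s=state();R=s["tool_rot"];p=s["ee_pos"]
print(s["qpos"],R.T@(np.array([.528,.040,.225])-p)*100, np.arctan2(R[1,1],R[0,1])+.284)
E
```

```text
time_s: 0.82
ee_pos: [0.3772, 0.2697, 0.2387]
tool_rot: [[-0.411, 0.912, -0.0], [0.912, 0.411, -0.0], [-0.0, -0.0, -1.0]]
contact_force: [0.8, -0.4, 0.2]
opening: 0.549
gripper_force: 0.0
[ 3.64525414e-01  2.29148374e-01  1.52243190e+00 -1.10009048e-04
  1.39005379e+00 -5.88710892e-02] [-27.13430087   4.31173892   1.37173713] 0.707416278389001
```

```bash
python3 -m pendant '[[[-3.4,0.5,0],0.09],[[-6.8,1.1,0],0.18],[[-10.2,1.6,0],0.27],[[-13.6,2.1,0.2],0.36],[[-17,2.7,0.4],0.45],[[-20.4,3.2,0.7],0.54],[[-24,3.8,1.0],0.63],[[-27.1,4.3,1.4],0.71]]'
python3 -m pendant '[[[0,0,0],0],[[0,0,0],0]]' >/dev/null
python3 - <<'E'
from station import *
from h import *
s=state();print(s["ee_pos"],s["tool_rot"])
for n in("wrist","side","scene"):
    f=grab_frame(n);pickle.dump(f,open(n+"1.pkl","wb"));cv2.imwrite(f"pics/{n}1.png",f["img"][:,:,::-1])
f=pickle.load(open("wrist1.pkl","rb"));print(proj(f,(.528,.04,.13)),f["tvec"])
E
```

```text
time_s: 1.48
ee_pos: [0.529, 0.0406, 0.2245]
tool_rot: [[0.283, 0.959, 0.0], [0.959, -0.283, -0.0], [-0.0, 0.0, -1.0]]
contact_force: [0.4, -0.4, 0.0]
opening: 0.547
gripper_force: 0.0
[0.52829931 0.04166263 0.22400131] [[ 2.79876774e-01  9.60034722e-01 -1.52464261e-03]
 [ 9.60035925e-01 -2.79876610e-01  3.23979256e-04]
 [-1.15680471e-04 -1.55438595e-03 -9.99998785e-01]]
[323.5154231 202.9269833] [-0.49442405  0.14141902  0.43587389]
```

View pics/wrist1.png

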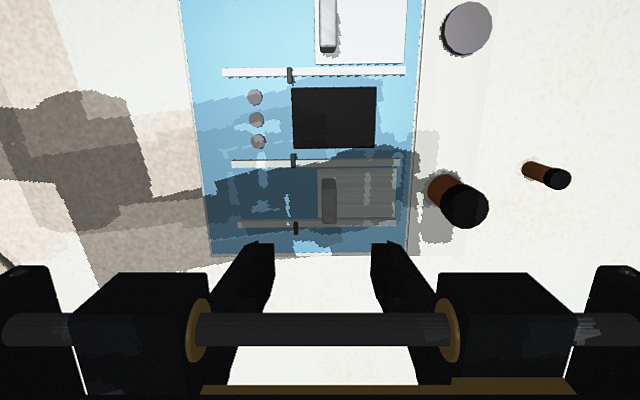

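The wrist view shows the right fin at about (329,200), predicted at (323,203). The half-open marks are at ~(293,160) and (295,228), and the vial cap is at (464,205). I'll enlarge to read the edges.

```bash
python3 - <<'E'
from h import *
import numpy as np
f=pickle.load(open("wrist1.pkl","rb"));im=f["img"][145:245,220:410,::-1]
im=np.clip(255*(im/255.)**.6,0,255).astype(np.uint8)
cv2.imwrite("pics/wc.png",cv2.resize(im,None,fx=4,fy=4,interpolation=cv2.INTER_CUBIC))
E
```

```text
(no output)
```

View pics/wc.png

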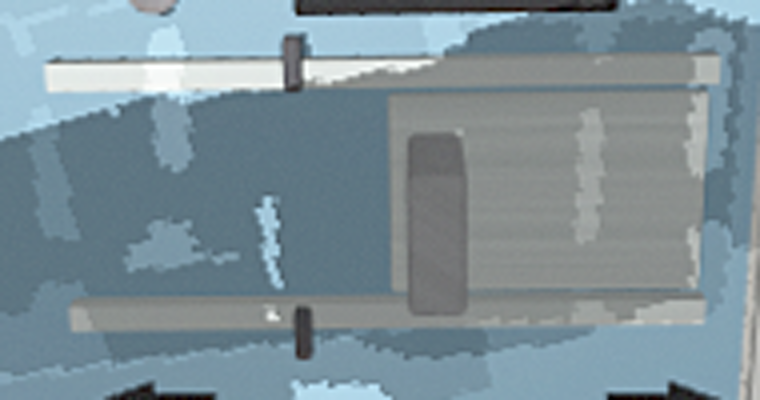

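```bash
python3 - <<'E'
from h import *
f=pickle.load(open("wrist1.pkl","rb"))
P=lambda u,v,z:plane(f,220+u/4,145+v/4,z)
ang=lambda a,b:np.degrees(np.arctan2(*(b-a)[1::-1]))
fin=[P(*c,.13) for c in((408,176),(465,176),(467,315),(410,315))]
c=np.mean(fin,0);print("fin",c,"size",np.linalg.norm(fin[1]-fin[0]),np.linalg.norm(fin[2]-fin[1]))
print("rails yaw",ang(P(45,62,.096),P(718,56,.096)),ang(P(72,330,.096),P(705,323,.096)),ang(P(45,90,.096),P(718,84,.096)))
print("marks",[P(u,v,.098) for u,v in((292,64),(304,333))])
m=np.mean([P(u,v,.098) for u,v in((292,64),(304,333))],0);print("fin-mark",np.linalg.norm((c-m)[:2]),ang(m,c))
for n,p in(("plug",(467,28)),("vial",(464,207))):
  print(n,plane(f,*p,.102 if n=="plug" else .14))
for n,q in(("plug",(467,28)),):
  pass
E
```

```text
fin [0.53156518 0.03570476 0.13      ] size 0.011038399237547927 0.029053267602642582
rails yaw -15.75658831260449 -15.569860009515713 -15.751276271143817
marks [array([0.51056756, 0.07312708, 0.098     ]), array([0.49407155, 0.01308127, 0.098     ])]
fin-mark 0.030167165110741825 -14.1984095395225
plug [0.66657598 0.13314551 0.102     ]
vial [0.62990474 0.01043998 0.14      ]
```

```bash
python3 -m pendant '[[[-0.2,0.2,1],-0.008],[[-0.4,0.4,3],-0.008],[[-0.4,0.4,5.5],-0.008],[[-0.4,0.4,8],-0.008],[[-0.4,0.4,10],-0.008],[[-0.4,0.4,11.3],-0.008],[[-0.4,0.4,12],-0.008],[[-0.4,0.4,12.3],-0.008]]'
python3 -m pendant '[[[0,0,0],0],[[0,0,0],0]]' 
python3 - <<'E'
from station import *
from h import *
s=state();print(s["ee_pos"],s["contact_force"])
for n in("wrist","side"):
    f=grab_frame(n);pickle.dump(f,open(n+"2.pkl","wb"))
im=f["img"][165:285,270:430,::-1]
cv2.imwrite("pics/s2c.png",cv2.resize(im,None,fx=4,fy=4,interpolation=cv2.INTER_CUBIC))
E
```

```text
time_s: 2.47
ee_pos: [0.5302, 0.0383, 0.1007]
tool_rot: [[0.269, 0.963, -0.002], [0.963, -0.269, 0.0], [-0.0, -0.002, -1.0]]
contact_force: [0.0, -0.3, 0.2]
opening: 0.549
gripper_force: 0.0
time_s: 2.63
ee_pos: [0.5311, 0.0379, 0.1024]
tool_rot: [[0.27, 0.963, 0.001], [0.963, -0.27, -0.0], [0.0, 0.001, -1.0]]
contact_force: [-0.1, -0.4, 0.2]
opening: 0.556
gripper_force: 0.0
[0.53113419 0.03789741 0.10241481] [-0.13387277 -0.38273282  0.22371078]
```

View pics/s2c.png

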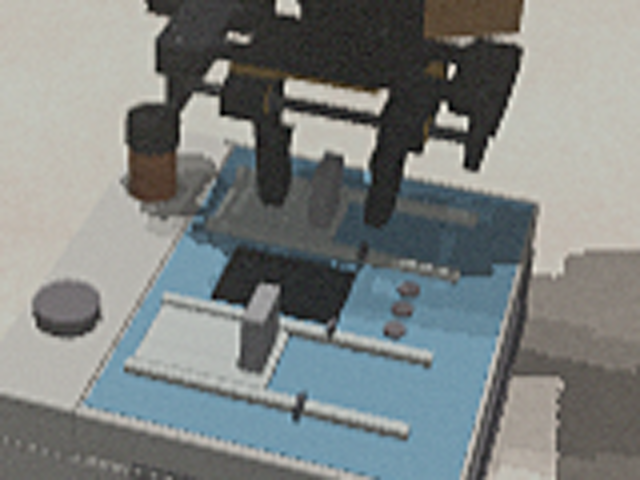

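The fingers straddle the right fin (crop ~(325,190)), with one finger on each side and the vial clear. Closing.

```bash
python3 -m pendant '[[[0,0,0],0],[[0,0,0],0],[[0,0,0],0],[[0,0,0],0],[[0,0,0],0],[[0,0,0],0]]' 0 40
python3 -m pendant '[[[0,0,0],0],[[0,0,0],0],[[0,0,0],0]]'
```

```text
time_s: 3.23
ee_pos: [0.5313, 0.0376, 0.1018]
tool_rot: [[0.271, 0.963, 0.001], [0.963, -0.271, -0.0], [0.0, 0.001, -1.0]]
contact_force: [1.6, -0.2, -2.0]
opening: 0.13
gripper_force: 40.0
time_s: 3.48
ee_pos: [0.5313, 0.0376, 0.1018]
tool_rot: [[0.271, 0.963, 0.001], [0.963, -0.271, -0.0], [0.0, 0.001, -1.0]]
contact_force: [2.3, -0.7, -0.7]
opening: 0.133
gripper_force: 40.0
```

Gripped: 11.7 mm opening matches the 12 mm fin. Pulling 30 mm towards the front.

```bash
python3 -m pendant '[[[0,-0.2,0],0],[[0,-0.6,0],0],[[0,-1.1,0],0],[[0,-1.6,0],0],[[0,-2.1,0],0],[[0,-2.5,0],0],[[0,-2.8,0],0],[[0,-3.0,0],0]]'
python3 -m pendant '[[[0,0,0],0],[[0,0,0],0],[[0,0,0],0]]'
python3 - <<'E'
from station import *
from h import *
for n in("wrist","side","scene"):
    f=grab_frame(n);pickle.dump(f,open(n+"3.pkl","wb"))
    if n=="side": x,y=270,165
    elif n=="wrist": x,y=200,120
    else: x,y=265,135
    w,h=(240,160) if n=="wrist" else (130,100)
    im=np.clip(255*(f["img"][y:y+h,x:x+w,::-1]/255.)**.6,0,255).astype(np.uint8)
    k=3 if n=="wrist" else 5
    cv2.imwrite(f"pics/{n}3c.png",cv2.resize(im,None,fx=k,fy=k,interpolation=cv2.INTER_CUBIC))
E
```

```text
time_s: 4.15
ee_pos: [0.5023, 0.0457, 0.1019]
tool_rot: [[0.271, 0.963, 0.002], [0.963, -0.271, -0.001], [-0.0, 0.002, -1.0]]
contact_force: [8.4, -2.5, -5.3]
opening: 0.136
gripper_force: 40.0
time_s: 4.4
ee_pos: [0.5024, 0.0456, 0.1018]
tool_rot: [[0.271, 0.963, 0.002], [0.963, -0.271, -0.001], [-0.0, 0.002, -1.0]]
contact_force: [6.3, -1.9, -4.5]
opening: 0.134
gripper_force: 40.0
```

View pics/side3c.png

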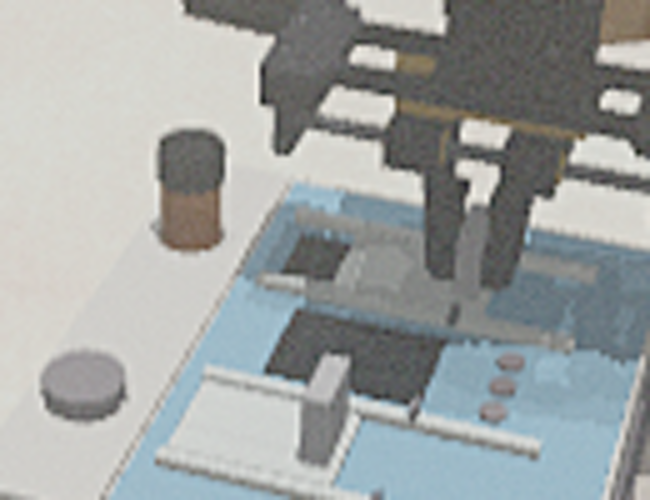

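View pics/wrist3c.png

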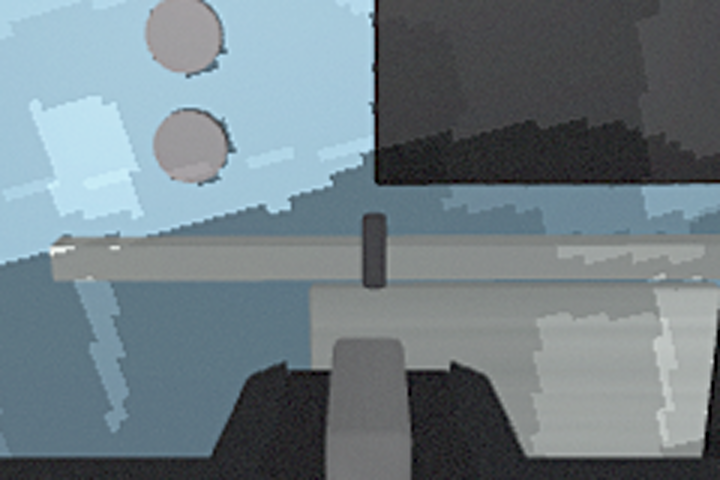

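```bash
python3 - <<'E'
from h import *
f=pickle.load(open("wrist3.pkl","rb"))
P=lambda u,v,z:plane(f,200+u/3,120+v/3,z)
for yaw in(-15.5,-16.3):
    a=np.radians(yaw);X=np.array([np.cos(a),np.sin(a),0])
    print([1000*X@P(*c) for c in((374,285,.09),(374,250,.098),(368.5,340,.094),(369,458,.13),(369,478,.13))])
c0=P(52,240,.096);c1=P(715,238,.096);print(np.degrees(np.arctan2(*(c1-c0)[1::-1])))
g=pickle.load(open("wrist1.pkl","rb"))
print(g["tvec"])
E
```

```text
[np.float64(472.6078447007098), np.float64(472.55193337307355), np.float64(471.6015980980309), np.float64(471.5305785404936), np.float64(471.51966601737837)]
[np.float64(469.79912110422725), np.float64(469.61481577261134), np.float64(468.9138921757043), np.float64(468.86600066947176), np.float64(468.89937690839787)]
-15.594075695053256
[-0.49442405  0.14141902  0.43587389]
```

Both marks and the fin line up: wrist mark at crop x≈374, fin ≈368, so the shutter is about 1 mm too far open. The left shutter, vial and plug are unchanged. I'll ease back 1 mm and hold.

```bash
python3 -m pendant '[[[0,0.05,0],0],[[0,0.1,0],0],[[0,0.1,0],0],[[0,0.1,0],0],[[0,0.1,0],0],[[0,0.1,0],0],[[0,0.1,0],0],[[0,0.1,0],0]]' >/dev/null
python3 -m pendant '[[[0,0,0],0],[[0,0,0],0],[[0,0,0],0],[[0,0,0],0],[[0,0,0],0],[[0,0,0],0],[[0,0,0],0],[[0,0,0],0]]' >/dev/null
python3 -m pendant '[[[0,0,0],0],[[0,0,0],0],[[0,0,0],0],[[0,0,0],0],[[0,0,0],0],[[0,0,0],0],[[0,0,0],0],[[0,0,0],0]]' >/dev/null
python3 -m pendant '[[[0,0,0],0],[[0,0,0],0],[[0,0,0],0],[[0,0,0],0],[[0,0,0],0],[[0,0,0],0],[[0,0,0],0],[[0,0,0],0]]' >/dev/null
python3 -m pendant '[[[0,0,0],0],[[0,0,0],0],[[0,0,0],0],[[0,0,0],0],[[0,0,0],0],[[0,0,0],0],[[0,0,0],0],[[0,0,0],0]]' >/dev/null
python3 -m pendant '[[[0,0,0],0],[[0,0,0],0],[[0,0,0],0],[[0,0,0],0],[[0,0,0],0],[[0,0,0],0],[[0,0,0],0],[[0,0,0],0]]' >/dev/null
python3 -m pendant '[[[0,0,0],0],[[0,0,0],0],[[0,0,0],0],[[0,0,0],0],[[0,0,0],0],[[0,0,0],0],[[0,0,0],0],[[0,0,0],0]]'
python3 - <<'E'
from station import *
from h import *
f=grab_frame("wrist");cv2.imwrite("pics/w4c.png",cv2.resize(f["img"][120:280,200:440,::-1],None,fx=3,fy=3,interpolation=cv2.INTER_CUBIC))
E
```

```text
time_s: 9.22
ee_pos: [0.5035, 0.0453, 0.1019]
tool_rot: [[0.271, 0.963, 0.002], [0.963, -0.271, -0.001], [0.0, 0.002, -1.0]]
contact_force: [7.9, -2.4, -3.4]
opening: 0.136
gripper_force: 40.0
```

View pics/w4c.png

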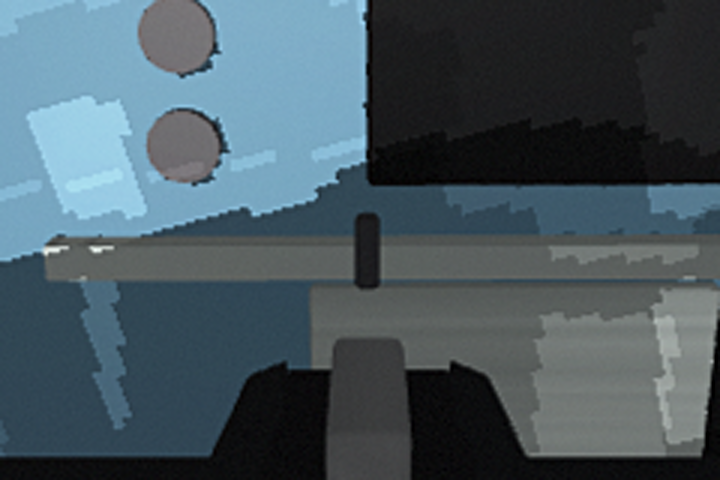

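The mark (crop x≈367) is now level with the fin's middle (≈368), and it has been held for over 4 s with the expected ~8 N spring force. Handing in.

```bash
python3 -c "
from station import *
print(close_job())"
```

```text
the job is handed in; nothing more can be done
None
```

The vial is in the right channel; I pulled that shutter to half travel (fin level with its marks), held it there for over 4 s, and handed the job in at about 9 s with the fingers still holding it; the left shutter, vial and plug looked undisturbed in the last side view.

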